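Rock the tight needle block out of the sewing box

TASK

The wooden needle block is stuck tight between the two springy steel clips in the middle of the sewing kit box, and a straight pull only brings the whole box up out of its tray. Take the block by its top and rock it side to side along its long way, leaning it clearly to one side and then the other again and again while easing it up, until it frees; the box must stay down in its tray and the other sewing things must stay where they are. Finish still holding the block upright and still, just clear above its place in the box: do not put it down or let go.

Things in the scene. Friction and masses are not known exactly. Their poses are not given: they have to be found in the camera images.
- block_centre (a point): Centre of the needle block: plain upright wood, 22 mm thick (its x), 56 long (y), 82 tall (z, up), about 75 g, small dark dots on top. Its lowest 5 mm is a foot only 14 mm long, so that it can rock about its x. Seated, its underside is 36 mm below the box rim, its top 46 mm above. Take it across its thickness from above, fingertips above the rim, gripped firmly (about 70 N).
- clip_left (a point): Tip of the springy steel clip on the block's +y end face, 11 mm below the box rim. Each clip presses with 12 N (1.2 N per mm) and holds the block by friction, 6 to 9 N, until the block has risen 20 mm. Straight up, both together hold more than the box weighs. While the block turns about its x, one end rising and the other sinking, their grips cancel and it can be eased up.
- clip_right (a point): Tip of the same clip on the -y end face. Each swing from lean to lean of 0.2 rad lets the block rise at most 5 mm (2 to 3 is safe), so several swings are needed. Leans of 0.1 rad each way about a point at clip height, mid-block, are clear of the pocket walls; under 0.04 rad hardly counts as rocking.
- pocket (a point): Middle of the pocket at the level of the box rim, 44 mm above the table; y along the pocket and the seated block, z up. The box is white plastic, 134 (x) by 214 (y) mm, 40 tall, lid off; all in it but the block is below the rim. Pocket 28 mm wide (x), 72 long (y), a clip at each end. The box stands in a shallow dark wooden tray, 164 by 244 mm, fixed to the table.
- kit_box (a joint): How far the kit box (about 0.85 kg) is lifted out of its tray, in m: 0 = standing in the tray, 0.008 = out of the recess. It only moves straight up, falls back by its weight, and cannot shift sideways or tip.
- spool_centre (a point): Centre of a loose wooden thread spool standing on the table, 32 mm across, 42 mm tall. Leave alone.
- thimble_centre (a point): Centre of a loose steel thimble on the table, 19 mm across, 24 mm tall. Leave alone.
- jar_centre (a point): Centre of a closed glass button jar standing on the table, 68 mm across, 85 mm tall. Leave alone.
- gauge_centre (a point): Centre of a flat aluminium sewing gauge lying on the table, 150 mm long, 22 mm wide, 4 mm thick (7 mm at its slider). Leave alone.
Mind the look-alikes: they are no part of the job. Of the things shaped like the part that bears block_centre, the wooden one is meant.

How it is judged:
By the outcome, as a careful person would: the job done as asked, in the order asked, and still so for the second after the job is handed in, while the arm keeps its last pose, push and grip.
It also fails if it takes over 45 s, if anything falls off the work surface, if the arm or the gripper's body presses on something with over 40 N, if the wrist force passes 120 N, or if a joint passes its speed limit or range.

ROBOT

A 6-joint arm with a two-finger parallel gripper is mounted at the origin on the work surface. World frame = base frame: x ahead of the robot, y to its left, z up, the work surface at z = 0. Lengths are in mm, angles in rad, forces in N, time in s.
With the tool pointing down it reaches from about 275 to 750 mm from the base axis. Payload 10.2 kg.
Tool frame: the origin (TCP) lies between the finger pads; the fingertips stand ctrl.nose_length ahead of it and the grasp point (between the pads) lies 5 mm behind it (ctrl.nose_length is the distance from the TCP to the fingertips, in mm); z points along the fingers, y is the direction in which the jaws open and shut (so a half turn about z gives the same grasp; the last joint's range is limited). The gripper opens to 85 mm and grips with 20 to 120 N. Pads are 22 mm wide; open, the fingers measure 114 mm over their backs; the gripper's body (76 mm by 85 mm) begins 54 mm behind the grasp point. The pads swing forward as they close: fully open they stand 13 mm farther back than shut.
Start: joints at [-1.54, 0.313, 1.498, -0, 1.331, -0.223], TCP at [131.806, -508.191, 245.294] pointing down, gripper open.
Joint ranges: [-2.94, 2.94], [-0.97, 2.17], [0.19, 2.56], [-1.23, 4.37], [0.02, 3.11], [-2.88, 2.88]. Speed limits (rad/s): [2.39, 2.39, 3.01, 3.14, 3.14, 3.14].

INTERFACE

Orientations are given as a rotation vector (axis times angle).
In Python, from workcell import monitor, viewer, order, ctrl gives the robot as it stands.
- The arm moves only by the tool apply_moves, never from a script. Its argument "targets" is a list of rows, each a list of 5 numbers: the shift along the tool's x, y, z as a fraction of full scale, then the turn about the tool's z as a fraction of full scale, then the closure, from 0 (fully open) to 1 (shut). A call has 1 to 20 rows; each row shifts and turns the pose as measured when the row begins, along the tool's axes as they then stand; what a row does not reach is not made up. Full scale, the value 1, is 0.025 m for a shift and 120 degrees for a turn. A row lasts 1/10 s, in which the tool goes at most 50 mm and 8.59 degrees, less where a joint would pass 70% of its speed; a pose out of reach is approached as far as the arm can. A call with a number of a shift or a turn outside -1 to 1 is refused whole. A call with a gripper value outside its range is refused whole. The fingers move at their own pace and stop on an object; "squeeze" is the grip in N (left out, the last holds). Time passes only in rows, so rows that do not move let the fingers close. It gives the time, the measured TCP pose, the force and the opening at its end, in the units of the state.
- monitor.read_state(): the state, without advancing time (a new reading comes with each control period).
- viewer.read_camera(name): name is "side" or "top"; returns the picture (480x640x3 uint8, red, green, blue); there is no depth.
- viewer.camera_model(name): a dict with "fov_y" (degrees; the focal length in pixels is half the picture's height over the tangent of half this angle, whatever the lens; pixels are square), "cx", "cy" (the principal point, pixels), "R" (3x3) and "t" (3): a world point X has camera coordinates R X + t. Camera axes: x right, y down, z forward; pixel columns grow to the right and rows downward; lengths in mm; the calibration is good to about 2 mm. A picture is of the moment at which its call begins. camera_model takes no time and is no camera call.
- order.finish_job(): hands the job in, once; it reports no verdict.
The state is a dict: "t": time; "joint_positions": joint angles; "joint_vel": joint speeds; "joint_torque": joint torques, N m; "ee_pos": TCP position; "ee_rot": TCP orientation; "contact_force": force on the tool from outside, world axes, zero at the start; "wrist_torque": the same for the moment, N m; "grip_width": finger opening in mm.
Only numpy, scipy, OpenCV 4.12 (cv2) and the standard library are available. Lean on these libraries where they do the work, as an engineer would, in place of code of your own. Each camera call takes 0.05 s, during which the arm holds its last target.

## Working session

There is one attempt and no reset: what is moved stays moved. The work goes in short steps, Python scripts to look and compute and a tool call to move; the robot and the scene stay as the last step left them, time stands still between calls to the robot, and variables do not carry over. Pictures are saved under pics/ and viewed, and the job is handed in when it is done.

Besides the shell and the picture viewer there is one more tool, called as a command line: name --pt "numbers of a row" for each row, then --argument value for the rest. apply_moves: Moves the arm, as the interface text tells. Its arguments: {"type":"object","properties":{"targets":{"type":"array"},"squeeze":{"type":"number"}},"required":["targets"]}

```bash
ls; mkdir -p pics
python3 - <<'E'
from workcell import monitor, viewer, order, ctrl
import cv2
print(monitor.read_state()); print(ctrl.nose_length)
for n in("side","top"):
    print(n,viewer.camera_model(n))
    cv2.imwrite(f"pics/{n}0.png",viewer.read_camera(n)[:,:,::-1])
E
```

```text
pics
{'t': 0.0, 'joint_positions': array([-1.54041959e+00,  3.13451911e-01,  1.49847822e+00,  1.32643886e-05,
        1.33096733e+00, -2.23387363e-01]), 'joint_vel': array([-0.00305317,  0.00049598, -0.00054677,  0.00047195,  0.00105826,
        0.00207454]), 'joint_torque': array([-3.29844806e-05, -4.12260747e+01, -2.59746766e+01, -2.45810934e-04,
        4.17982505e-03, -2.35866725e-05]), 'ee_pos': array([ 131.79094614, -507.93509939,  244.71859522]), 'ee_rot': array([-3.11505178e+00, -3.97373919e-01, -2.17541018e-04]), 'contact_force': array([ 0.96565473,  0.84324662, -0.75262336]), 'wrist_torque': array([-0.03103454,  0.00226829, -0.04066474]), 'grip_width': 85.10080293507319}
14.0
side {'fov_y': 46.535401184257616, 'cx': 314.7016129741854, 'cy': 238.80104967258364, 'R': array([[ 0.99929835, -0.02785225,  0.02504104],
       [ 0.00644018, -0.53084517, -0.84744435],
       [ 0.03689614,  0.84701101, -0.53029333]]), 't': array([-583.49219077,   60.29185955,  946.8773751 ])}
top {'fov_y': 45.01206087997329, 'cx': 317.8500915587587, 'cy': 241.88370798905515, 'R': array([[-0.01930999, -0.99981244,  0.00148722],
       [-0.99924184,  0.01924863, -0.03384126],
       [ 0.03380629, -0.00213957, -0.99942611]]), 't': array([  42.12356736,  556.17919357, 1019.89940024])}
```

View pics/side0.png

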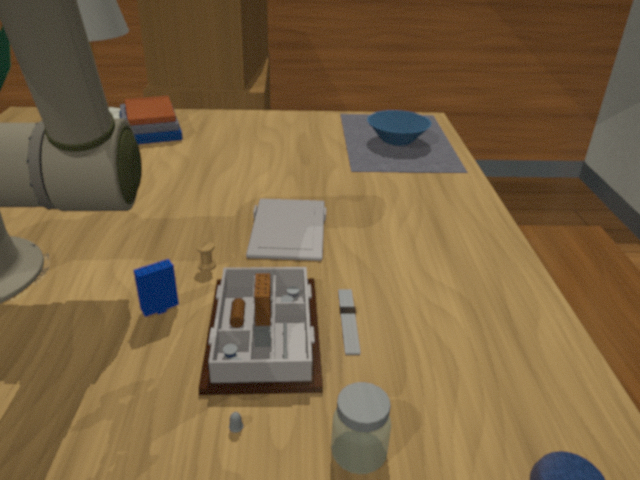

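View pics/top0.png

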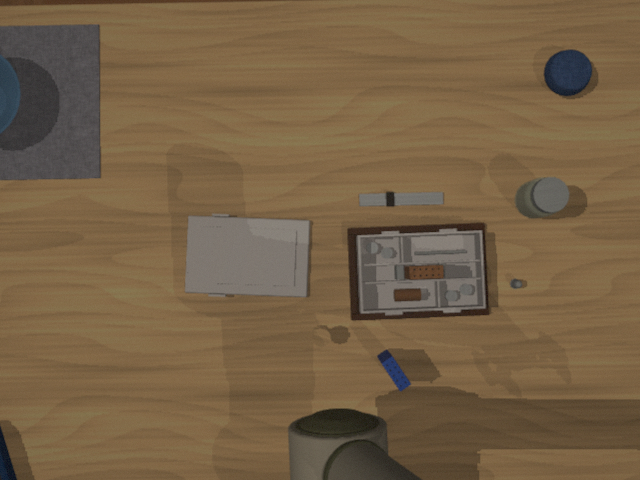

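The side picture shows the wooden block at about (262,299), standing in the white box, with a blue look-alike at (157,288). In the top view the wooden block is at (426,272) and the blue one at (394,370). The reddish thing at (407,295) top / (238,313) side is a low spool in the box. I choose the wooden upright block with dots on top and will check it in a crop.

Run:
```python
import cv2
a=cv2.imread("pics/side0.png")[255:395,195:330]; b=cv2.imread("pics/top0.png")[215:330,340:500]
cv2.imwrite("pics/side0c.png",cv2.resize(a,None,fx=4,fy=4,interpolation=cv2.INTER_CUBIC))
cv2.imwrite("pics/top0c.png",cv2.resize(b,None,fx=5,fy=5,interpolation=cv2.INTER_CUBIC))
```

```text
(no output)
```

View pics/side0c.png

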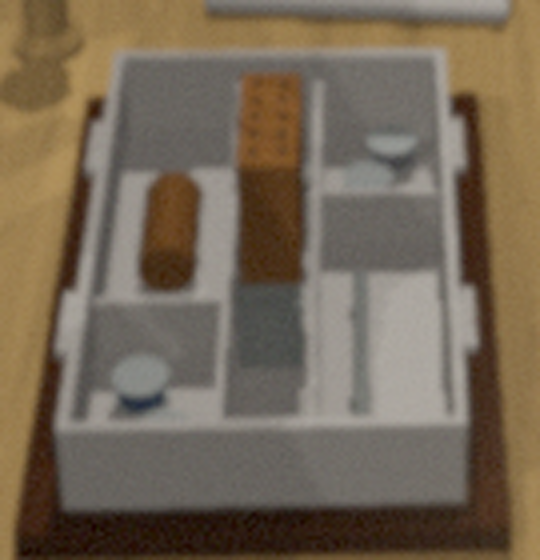

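View pics/top0c.png

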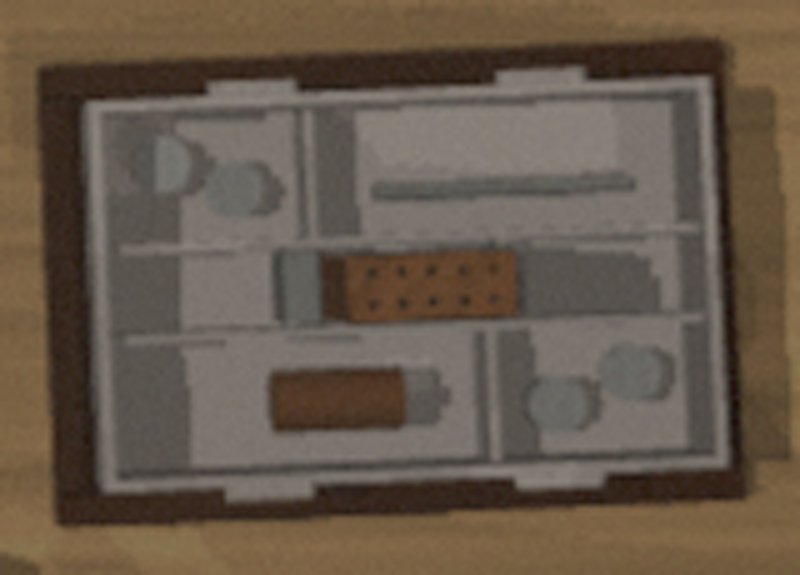

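```bash
cat > h.py <<'E'
import numpy as np
from workcell import viewer
def ray(n,u,v):
    c=viewer.camera_model(n);f=240/np.tan(np.radians(c['fov_y']/2));R=np.array(c['R']);t=np.array(c['t'])
    return -R.T@t, R.T@np.array([(u-c['cx'])/f,(v-c['cy'])/f,1])
def atz(n,u,v,z):
    o,d=ray(n,u,v); return (o+d*(z-o[2])/d[2])[:2]
def proj(n,X):
    c=viewer.camera_model(n);f=240/np.tan(np.radians(c['fov_y']/2));p=np.array(c['R'])@X+c['t']
    return p[0]/p[2]*f+c['cx'],p[1]/p[2]*f+c['cy']
E
python3 - <<'E'
from h import *
np.set_printoptions(precision=1,suppress=True)
def rep(n,pts,s,o,z,l):
    P=np.array([atz(n,p[0]/s+o[0]-.4,p[1]/s+o[1]-.4,z) for p in pts]); print(l,P.tolist()); print(P.mean(0)); 
    a,b=P[1]-P[0],P[2]-P[3]; e=(a+b)/2; print('edge01 len',np.hypot(*e),'deg',np.degrees(np.arctan2(e[1],e[0])))
    e=(P[3]-P[0]+P[2]-P[1])/2; print('edge03 len',np.hypot(*e),'deg',np.degrees(np.arctan2(e[1],e[0])))
rep('top',[(345,255),(519,248),(519,317),(347,325)],5,(340,215),90,'blocktop')
rep('top',[(83,100),(712,75),(735,467),(103,492)],5,(340,215),44,'box')
rep('top',[(38,66),(720,38),(746,494),(58,525)],5,(340,215),8,'tray')
rep('side',[(240,72),(301,73),(299,168),(238,165)],4,(195,255),90,'blocktop side')
rep('side',[(117,50),(446,48),(468,425),(58,428)],4,(195,255),44,'box side')
E
```

```text
blocktop [[512.4917072766478, -116.11022386060685], [513.6794220857838, -173.10518782060848], [491.14343527792886, -172.5044942151562], [489.6215982002816, -116.20130951575598]]
[ 501.7 -144.5]
edge01 len 56.66527190677525 deg -88.63001909174059
edge03 len 22.70447777262286 deg 179.35697711270504
box [[566.9668380846881, -34.65298545588811], [571.4074814578217, -251.08478898061117], [436.96779079281066, -255.07586200072058], [432.6497267231596, -38.60092369305311]]
[ 502.  -144.9]
edge01 len 216.4976686248632 deg -88.8409316287374
edge03 len 134.43701734945972 deg -178.30798849484646
tray [[581.020138776932, -21.358576519020367], [586.3386490277337, -264.6280408511714], [424.2716062770626, -269.15245232644816], [418.07351481316886, -25.019830448457846]]
[ 502.4 -145. ]
edge01 len 243.7690637453064 deg -88.64643600836601
edge03 len 162.55836541783944 deg -178.55727619925355
blocktop side [[490.25269289699884, -117.43894563409401], [512.5648114891304, -117.90728989855006], [514.1340749445053, -174.1860896198299], [493.0475020464728, -172.60014876407752]]
[ 502.5 -145.5]
edge01 len 21.723642134858224 deg -2.7100834813321932
edge03 len 55.76271013228727 deg -87.75740098759867
box side [[433.94541825931833, -38.06023482343937], [567.7066064740017, -35.56745400604518], [571.7278787276636, -251.20567587472806], [438.30198392189743, -252.26482071993996]]
[ 502.9 -144.3]
edge01 len 133.60534561619272 deg 0.7616324867165207
edge03 len 214.96222200401124 deg -88.88341975993146
```

Two cameras agree: block at about (502,-145), yaw +1.3°. The rows cannot tilt the tool, so I'll rock the block by swinging its top along y while it pivots between the clips and the pads. First I turn the tool so the jaw axis lies along the block's x.

apply_moves --pt "0 0 0 -0.07 0" --pt "0 0 0 -0.07 0" --pt "0 0 0 -0.07 0" --pt "0 0 0 -0.07 0" --pt "0 0 0 -0.07 0" --pt "0 0 0 -0.07 0" --pt "0 0 0 -0.07 0" --pt "0 0 0 -0.07 0" --pt "0 0 0 -0.07 0" --squeeze 20

```text
t: 1.0
ee_pos: [131.8, -506.5, 241.6]
ee_rot: [-2.179, -2.255, -0.009]
contact_force: [-0.2, 0.5, 0.0]
grip_width: 85.4
```

```bash
cat >> h.py <<'E'
from scipy.spatial.transform import Rotation as Ro
from workcell import monitor
np.set_printoptions(precision=4,suppress=True)
def st(T=None,yaw=1.35):
    s=monitor.read_state();R=Ro.from_rotvec(s['ee_rot']).as_matrix()
    print('t %.2f'%s['t'],'pos',s['ee_pos'],'grip %.2f'%s['grip_width'],'F',s['contact_force'],'M',s['wrist_torque'])
    print('q',s['joint_positions'])
    print('tool y deg',np.degrees(np.arctan2(R[1,1],R[0,1])),'tilt: z axis',R[:,2], 'xaxis',R[:,0])
    if T is not None:
        d=R.T@(np.array(T)-s['ee_pos']); print('tool shift mm',d,'frac',d/25)
    y=np.degrees(np.arctan2(R[1,1],R[0,1])); e=(yaw-y+90)%180-90
    print('turn frac',-e/120)
E
python3 -c "
from h import *
st([502,-145,240])
for X in ([502,-145,44],[502,-145,90]): print(proj('top',X),proj('side',X))
"
```

```text
t 1.00 pos [ 131.7568 -506.4987  241.5607] grip 85.45 F [-0.2419  0.4989  0.0368] M [0.0465 0.0069 0.0009]
q [-1.5404  0.3165  1.5027  0.      1.3309 -1.5746]
tool y deg 1.957913071800929 tilt: z axis [-0.0003  0.0085 -1.    ] xaxis [-0.0342  0.9994  0.0085]
tool shift mm [348.6122 382.3778   4.5347] frac [13.9445 15.2951  0.1814]
turn frac 0.005065942265007687
(np.float64(421.34976943589845), np.float64(271.20690616220065)) (np.float64(262.44457624309166), np.float64(309.1159895698658))
(np.float64(426.41492729467944), np.float64(271.6781667046286)) (np.float64(261.64969362614744), np.float64(283.9008408269156))
```

apply_moves --pt "0.9 0.98 0.02 0 0" --pt "0.9 0.98 0.02 0 0" --pt "0.9 0.98 0.02 0 0" --pt "0.9 0.98 0.02 0 0" --pt "0.9 0.98 0.02 0 0" --pt "0.9 0.98 0.02 0 0" --pt "0.9 0.98 0.02 0 0"

```text
t: 1.7
ee_pos: [300.0, -337.8, 236.9]
ee_rot: [-2.177, -2.251, -0.013]
contact_force: [0.8, -0.6, 0.1]
grip_width: 85.0
```

```bash
python3 -c "
from h import *
st([502,-145,200])"
```

```text
t 1.70 pos [ 299.9822 -337.7884  236.9233] grip 85.05 F [ 0.7941 -0.5642  0.0831] M [-0.0216 -0.0121  0.0148]
q [-1.1074  0.1638  1.7108  0.0046  1.2792 -1.142 ]
tool y deg 1.9054235193138511 tilt: z axis [-0.0016  0.0129 -0.9999] xaxis [-0.0332  0.9994  0.0129]
tool shift mm [185.4748 208.3581  39.0879] frac [7.419  8.3343 1.5635]
turn frac 0.004628529327615401
```

apply_moves --pt "0.9 0.99 0.1 0 0" --pt "0.9 0.99 0.1 0 0" --pt "0.9 0.99 0.1 0 0" --pt "0.9 0.99 0.1 0 0" --pt "0.9 0.99 0.1 0 0" --pt "0.9 0.99 0.1 0 0" --pt "0.9 0.99 0.1 0 0" --pt "0.9 0.99 0.1 0.005 0"

```text
t: 2.5
ee_pos: [498.1, -141.2, 217.0]
ee_rot: [-2.187, -2.237, -0.012]
contact_force: [0.2, -0.8, 0.2]
grip_width: 85.5
```

```bash
python3 -c "
from h import *
st([502,-145,86])"
```

```text
t 2.50 pos [ 498.1222 -141.1567  217.0292] grip 85.46 F [ 0.152  -0.7844  0.1721] M [ 0.0232  0.0092 -0.0115]
q [-0.5079  0.3247  1.5576  0.0114  1.2698 -0.5337]
tool y deg 1.2815117772141018 tilt: z axis [-0.0039  0.0147 -0.9999] xaxis [-0.0223  0.9996  0.0147]
tool shift mm [ -5.8599   4.2573 130.9427] frac [-0.2344  0.1703  5.2377]
turn frac -0.0005707351898825171
```

apply_moves --pt "-0.12 0.1 0.9 0 0" --pt "-0.12 0.1 0.9 0 0" --pt "0 0 0.9 0 0" --pt "0 0 0.9 0 0" --pt "0 0 0.5 0 0.3"

```text
t: 3.0
ee_pos: [505.8, -141.6, 110.6]
ee_rot: [-2.181, -2.244, -0.014]
contact_force: [-0.5, -0.4, 0.3]
grip_width: 73.1
```

```bash
python3 -c "
from h import *
st([502,-145,81])"
```

```text
t 3.00 pos [ 505.7671 -141.6079  110.5677] grip 73.15 F [-0.5489 -0.3723  0.3408] M [-0.0099  0.0112  0.0054]
q [-0.5017  0.4633  1.6609  0.0135  1.0269 -0.5375]
tool y deg 1.646688886973415 tilt: z axis [-0.0027  0.0147 -0.9999] xaxis [-0.0287  0.9995  0.0148]
tool shift mm [-3.719  -3.7951 29.5247] frac [-0.1488 -0.1518  1.181 ]
turn frac 0.0024724073914451123
```

apply_moves --pt "-0.1 -0.1 0.4 0.002 0.3" --pt "-0.05 -0.05 0.4 0 0.3" --pt "-0.02 0 0.25 0 0.45" --pt "0 0 0.05 0 0.5"

```text
t: 3.4
ee_pos: [500.9, -145.6, 79.8]
ee_rot: [-2.184, -2.237, -0.012]
contact_force: [-0.2, 0.9, -0.2]
grip_width: 43.1
```

```bash
cat >> h.py <<'E'
import cv2
def pic(tag,side=(195,185,160,200),top=(340,190,160,150)):
    a=viewer.read_camera("side")[:,:,::-1];b=viewer.read_camera("top")[:,:,::-1]
    x,y,w,h=side;a=a[y:y+h,x:x+w];x,y,w,h=top;b=b[y:y+h,x:x+w]
    k=590/a.shape[0];a=cv2.resize(a,None,fx=k,fy=k,interpolation=3)
    cv2.imwrite(f"pics/{tag}s.png",a)
    cv2.imwrite(f"pics/{tag}t.png",cv2.resize(b,None,fx=3.8,fy=3.8,interpolation=3))
E
python3 -c "
from h import *
pic('a')
st([502,-145,81])"
```

```text
t 3.50 pos [ 501.1806 -145.6533   80.397 ] grip 42.91 F [ 0.3495 -0.3023  0.0443] M [-0.0199 -0.0282  0.019 ]
q [-0.513   0.5028  1.693   0.014   0.9577 -0.5452]
tool y deg 1.3840924505815888 tilt: z axis [-0.0048  0.0158 -0.9999] xaxis [-0.0241  0.9996  0.0159]
tool shift mm [ 0.6429  0.8323 -0.5965] frac [ 0.0257  0.0333 -0.0239]
turn frac 0.0002841037548465171
```

View pics/as.png

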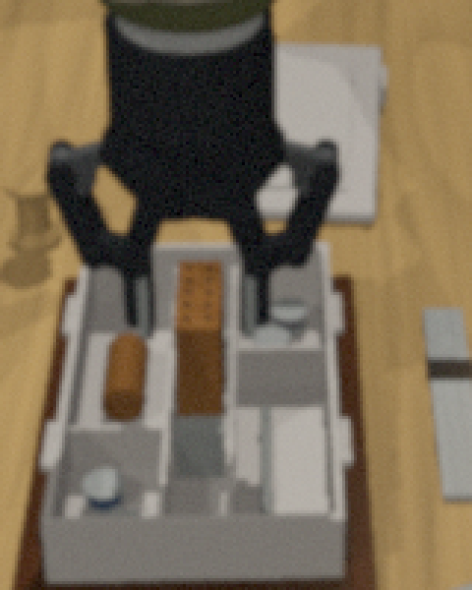

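View pics/at.png

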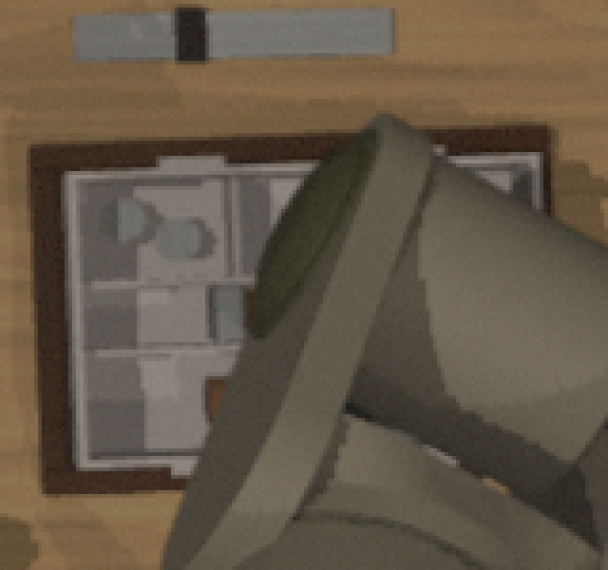

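Fingers straddle the block centrally (side crop: fingers at (140,300) and (252,300), block at (200,340)). Closing.

apply_moves --pt "0 0.03 0 0 1" --pt "0 0 0 0 1" --pt "0 0 0 0 1" --pt "0 0 0 0 1" --pt "0 0 0 0 1" --pt "0 0 0 0 1" --squeeze 30

```text
t: 4.1
ee_pos: [502.4, -145.8, 81.3]
ee_rot: [-2.185, -2.239, -0.013]
contact_force: [0.6, 0.1, -3.0]
grip_width: 21.1
```

```bash
python3 -c "
from h import *
st([502,-145,81])
pic('b')"
```

```text
t 4.10 pos [ 502.4242 -145.8065   81.2901] grip 21.11 F [ 0.6243  0.1241 -2.9625] M [-0.0984 -0.0535  0.0104]
q [-0.5119  0.5029  1.6899  0.0137  0.959  -0.5444]
tool y deg 1.4081835353649266 tilt: z axis [-0.0033  0.0147 -0.9999] xaxis [-0.0245  0.9996  0.0148]
tool shift mm [ 0.8123 -0.4034  0.3034] frac [ 0.0325 -0.0161  0.0121]
turn frac 0.0004848627947077707
```

View pics/bs.png

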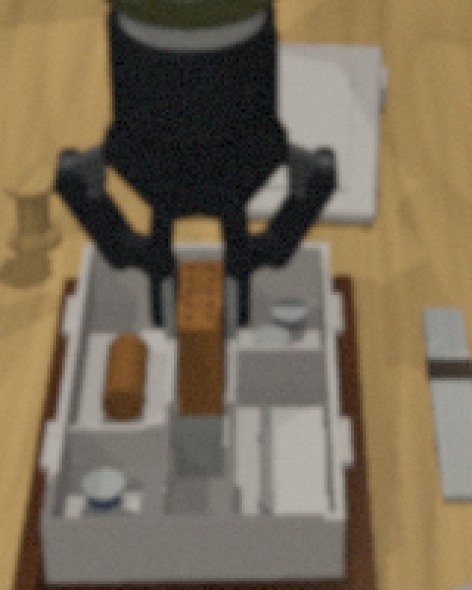

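apply_moves --pt "0.06 0 0 0 1" --pt "0.06 0 0 0 1" --pt "0.06 0 0 0 1"

```text
t: 4.5
ee_pos: [502.4, -142.6, 81.4]
ee_rot: [-2.187, -2.241, -0.01]
contact_force: [-0.7, -6.9, -3.8]
grip_width: 21.3
```

```bash
python3 -c "
from h import *
st([502,-145,81])
pic('c')"
```

```text
t 4.50 pos [ 502.352  -142.5526   81.3951] grip 21.26 F [-0.6653 -6.8817 -3.8207] M [-1.2866  0.1657 -0.0108]
q [-0.5053  0.5004  1.6937  0.0108  0.9557 -0.5363]
tool y deg 1.4197670872322017 tilt: z axis [-0.0029  0.0117 -0.9999] xaxis [-0.0247  0.9996  0.0118]
tool shift mm [-2.4425 -0.4115  0.3674] frac [-0.0977 -0.0165  0.0147]
turn frac 0.0005813923936017317
```

View pics/cs.png

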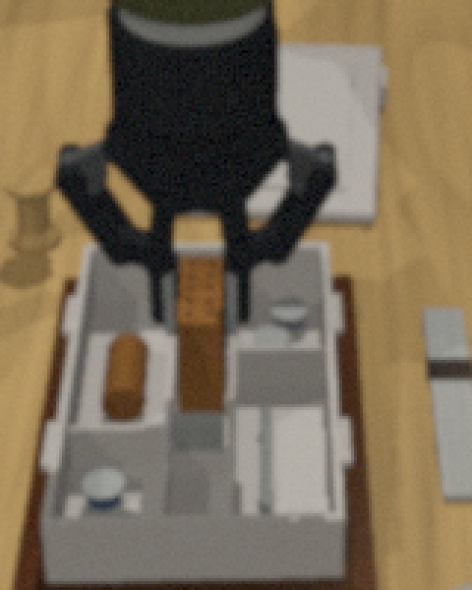

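apply_moves --pt "0.06 0 0 0 1" --pt "0.06 0 0 0 1" --pt "0.06 0 0 0 1" --squeeze 20

```text
t: 4.9
ee_pos: [502.3, -141.0, 81.7]
ee_rot: [-2.189, -2.246, -0.003]
contact_force: [-1.3, -9.2, -5.1]
grip_width: 21.6
```

```bash
python3 -c "
from h import *
st([502,-145,81])
pic('d')"
```

```text
t 4.90 pos [ 502.3055 -141.0433   81.7333] grip 21.56 F [-1.2745 -9.2143 -5.1457] M [-1.7654  0.281  -0.038 ]
q [-0.5001  0.4979  1.6968  0.0039  0.9511 -0.528 ]
tool y deg 1.4693438015021512 tilt: z axis [-0.0022  0.0048 -1.    ] xaxis [-0.0256  0.9997  0.0049]
tool shift mm [-3.9511 -0.4053  0.7148] frac [-0.158  -0.0162  0.0286]
turn frac 0.0009945316791846182
```

View pics/ds.png

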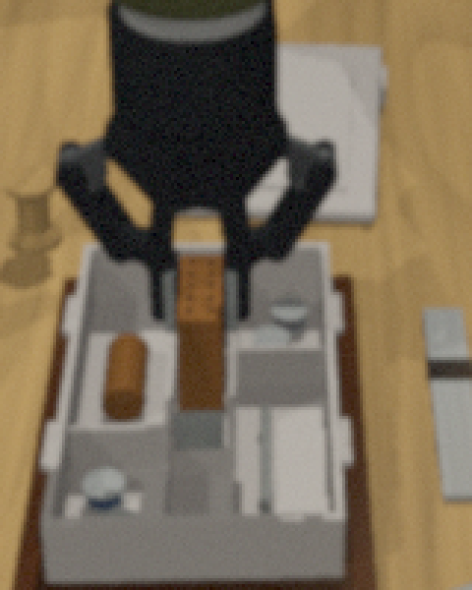

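apply_moves --pt "0.12 0 0 0 1" --pt "0.16 0 0.01 0 1" --pt "0.2 0 0.01 0 1" --pt "0.2 0 0.01 0 1" --squeeze 70

```text
t: 5.4
ee_pos: [502.5, -133.4, 83.9]
ee_rot: [2.18, 2.245, -0.017]
contact_force: [-6.0, -14.9, 3.9]
grip_width: 20.5
```

```bash
python3 -c "
from h import *
st([502,-145,81])"
```

```text
t 5.40 pos [ 502.4993 -133.3637   83.9458] grip 20.47 F [ -5.9899 -14.8936   3.909 ] M [-2.867   1.1659  0.1377]
q [-0.4785  0.4876  1.707  -0.017   0.9389 -0.4977]
tool y deg 1.6738457946391536 tilt: z axis [ 0.001  -0.016  -0.9999] xaxis [-0.0292  0.9994 -0.016 ]
tool shift mm [-11.5682  -0.8405   3.1307] frac [-0.4627 -0.0336  0.1252]
turn frac 0.0026987149553262904
```

```bash
python3 -c "
from h import *
pic('e',side=(210,240,110,150))"
```

```text
(no output)
```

View pics/es.png

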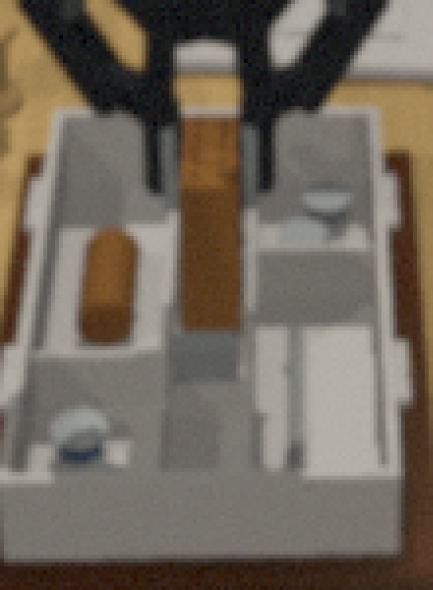

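```bash
cat >> h.py <<'E'
def lean_table(pos,zax,leans=(-.15,-.1,-.05,0,.05,.1,.15),dv=0.,off=(0.8,3.7)):
    # grasp point = TCP - 5*z ; block local: grasp point lies at y=-off0 , off1 below top. lean>0 = top to +y
    g=np.array(pos)-5*np.array(zax)
    for L in leans:
        c,s=np.cos(L),np.sin(L)
        r=[]
        for y,z in((28,0),(-28,0)):
            ly,lz=y+off[0],z+off[1]
            P=g+np.array([0,ly*c+lz*s,-ly*s+lz*c]); r.append(proj('side',P)[1]+dv)
        print('lean %.2f back v %.1f front v %.1f diff %.1f'%(L,r[0],r[1],r[1]-r[0]))
E
python3 -c "
from h import *
print('init');lean_table([502.4,-145.8,81.3],[-.003,.0147,-1],[0])
print('now meas: back',240+117/3.93,'front',240+188/3.93)
lean_table([502.5,-133.4,83.9],[0,-.016,-1])"
```

```text
init
lean 0.00 back v 272.5 front v 296.1 diff 23.6
now meas: back 269.7709923664122 front 287.83715012722644
lean -0.15 back v 264.1 front v 291.5 diff 27.4
lean -0.10 back v 264.7 front v 290.7 diff 26.0
lean -0.05 back v 265.4 front v 289.9 diff 24.5
lean 0.00 back v 266.1 front v 289.1 diff 22.9
lean 0.05 back v 266.9 front v 288.2 diff 21.3
lean 0.10 back v 267.6 front v 287.3 diff 19.6
lean 0.15 back v 268.4 front v 286.4 diff 17.9
```

Side crop: the block's top spans 117–188 px and its front face is longer, giving a lean of about 0.13 rad toward +y. It pivots in the grip as hoped. Now I swing the other way while easing up.

apply_moves --pt "-0.2 0 -0.02 0 1" --pt "-0.2 0 -0.02 0 1" --pt "-0.2 0 -0.02 0 1"

```text
t: 5.8
ee_pos: [502.2, -145.4, 85.3]
ee_rot: [2.186, 2.249, -0.011]
contact_force: [-0.7, 14.6, 5.8]
grip_width: 20.8
```

```bash
python3 -c "
from h import *
st([502,-145,81])"
```

```text
t 5.80 pos [ 502.2492 -145.3863   85.2905] grip 20.82 F [-0.6549 14.5853  5.849 ] M [ 2.7149 -0.101   0.033 ]
q [-0.5022  0.4924  1.6943 -0.01    0.9515 -0.5245]
tool y deg 1.6088097513818733 tilt: z axis [-0.001  -0.0088 -1.    ] xaxis [-0.0281  0.9996 -0.0087]
tool shift mm [ 0.4306 -0.2329  4.2872] frac [ 0.0172 -0.0093  0.1715]
turn frac 0.0021567479281822937
```

apply_moves --pt "-0.2 0 -0.04 0 1" --pt "-0.2 0 -0.04 0 1" --pt "-0.2 0 -0.04 0 1"

```text
t: 6.1
ee_pos: [502.4, -152.8, 88.3]
ee_rot: [-2.187, -2.245, -0.005]
contact_force: [3.6, 12.2, -0.8]
grip_width: 20.8
```

```bash
cat >> h.py <<'E'
def look(tag):
    st()
    pic(tag,side=(210,240,110,150))
    s=monitor.read_state();R=Ro.from_rotvec(s['ee_rot']).as_matrix()
    lean_table(s['ee_pos'],R[:,2])
E
python3 -c "
from h import *
look('f')"
```

```text
t 6.10 pos [ 502.3502 -152.8363   88.285 ] grip 20.76 F [ 3.6054 12.226  -0.8133] M [ 2.649  -0.6401  0.104 ]
q [-0.5212  0.495   1.6801  0.0065  0.9734 -0.5511]
tool y deg 1.501874373121305 tilt: z axis [-0.0033  0.0081 -1.    ] xaxis [-0.0262  0.9996  0.0082]
turn frac 0.0012656197760108512
lean -0.15 back v 269.4 front v 297.8 diff 28.4
lean -0.10 back v 270.0 front v 297.0 diff 26.9
lean -0.05 back v 270.7 front v 296.1 diff 25.4
lean 0.00 back v 271.4 front v 295.3 diff 23.8
lean 0.05 back v 272.2 front v 294.4 diff 22.2
lean 0.10 back v 273.0 front v 293.5 diff 20.5
lean 0.15 back v 273.8 front v 292.5 diff 18.8
```

View pics/fs.png

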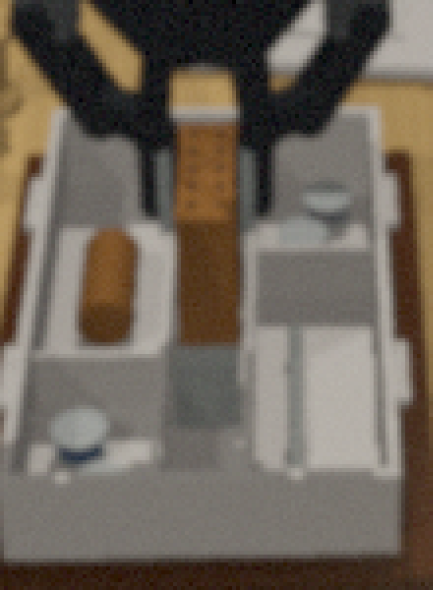

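apply_moves --pt "-0.24 0 0.01 0 1" --pt "-0.24 0 0.01 0 1" --pt "-0.24 0 0.01 0 1"

```text
t: 6.5
ee_pos: [503.0, -162.9, 88.9]
ee_rot: [-2.179, -2.235, -0.022]
contact_force: [1.0, 15.9, 10.6]
grip_width: 20.6
```

```bash
python3 -c "
from h import *
look('g')"
```

```text
t 6.50 pos [ 503.0043 -162.9448   88.8884] grip 20.56 F [ 1.0481 15.878  10.5668] M [ 3.2422 -0.1362 -0.0463]
q [-0.5438  0.5037  1.6636  0.0223  0.9911 -0.5814]
tool y deg 1.447600806903403 tilt: z axis [-0.0046  0.0246 -0.9997] xaxis [-0.0252  0.9994  0.0247]
turn frac 0.0008133400575283408
lean -0.15 back v 273.3 front v 302.3 diff 29.0
lean -0.10 back v 274.0 front v 301.4 diff 27.5
lean -0.05 back v 274.6 front v 300.6 diff 26.0
lean 0.00 back v 275.4 front v 299.7 diff 24.4
lean 0.05 back v 276.1 front v 298.8 diff 22.7
lean 0.10 back v 276.9 front v 297.9 diff 21.0
lean 0.15 back v 277.7 front v 297.0 diff 19.2
```

View pics/gs.png

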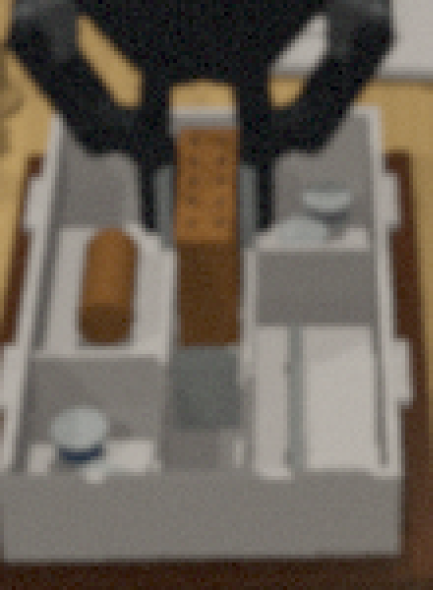

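apply_moves --pt "0.24 0 0 0 1" --pt "0.24 0 0 0 1" --pt "0.24 0 -0.01 0 1" --pt "0.24 0 -0.03 0 1" --pt "0.24 0 -0.03 0 1"

```text
t: 7.1
ee_pos: [503.5, -140.1, 94.8]
ee_rot: [-2.186, -2.251, -0.006]
contact_force: [-4.2, -14.2, -0.6]
grip_width: 20.7
```

```bash
python3 -c "
from h import *
look('i')"
```

```text
t 7.10 pos [ 503.5131 -140.0626   94.763 ] grip 20.74 F [ -4.2213 -14.2411  -0.6199] M [-3.0091  0.87    0.0732]
q [-0.498   0.4789  1.6858  0.0057  0.9794 -0.5305]
tool y deg 1.6805206010074376 tilt: z axis [ 0.0001  0.0054 -1.    ] xaxis [-0.0293  0.9996  0.0053]
turn frac 0.0027543383417286313
lean -0.15 back v 260.3 front v 287.9 diff 27.6
lean -0.10 back v 261.0 front v 287.1 diff 26.1
lean -0.05 back v 261.7 front v 286.3 diff 24.6
lean 0.00 back v 262.4 front v 285.4 diff 23.0
lean 0.05 back v 263.1 front v 284.5 diff 21.4
lean 0.10 back v 263.9 front v 283.6 diff 19.7
lean 0.15 back v 264.7 front v 282.7 diff 17.9
```

View pics/is.png

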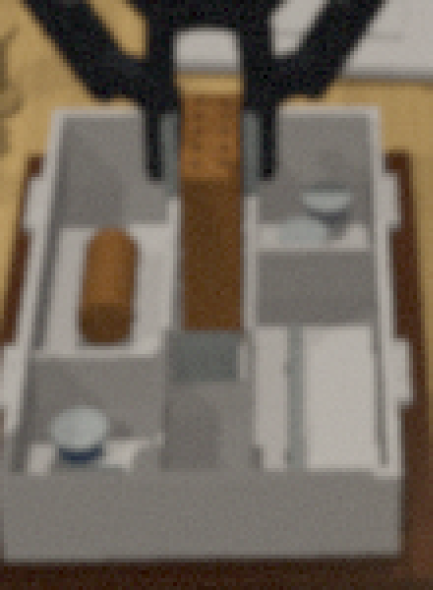

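apply_moves --pt "0.24 0 0.04 0 1" --pt "0.24 0 0.04 0 1" --pt "0.24 0 0.04 0 1"

```text
t: 7.5
ee_pos: [504.3, -129.1, 95.7]
ee_rot: [2.177, 2.248, -0.008]
contact_force: [-5.2, -13.1, 5.0]
grip_width: 20.6
```

```bash
python3 -c "
from h import *
look('j')"
```

```text
t 7.50 pos [ 504.2684 -129.0919   95.7137] grip 20.59 F [ -5.1762 -13.095    4.9939] M [-2.3579  1.0788 -0.0446]
q [-0.4719  0.4695  1.6982 -0.0103  0.9638 -0.4984]
tool y deg 1.8519198279383893 tilt: z axis [ 0.0051 -0.0121 -0.9999] xaxis [-0.0323  0.9994 -0.0122]
turn frac 0.004182665232819952
lean -0.15 back v 255.7 front v 282.7 diff 27.0
lean -0.10 back v 256.3 front v 281.9 diff 25.6
lean -0.05 back v 257.0 front v 281.1 diff 24.1
lean 0.00 back v 257.8 front v 280.2 diff 22.5
lean 0.05 back v 258.5 front v 279.4 diff 20.8
lean 0.10 back v 259.3 front v 278.5 diff 19.2
lean 0.15 back v 260.1 front v 277.5 diff 17.4
```

View pics/js.png

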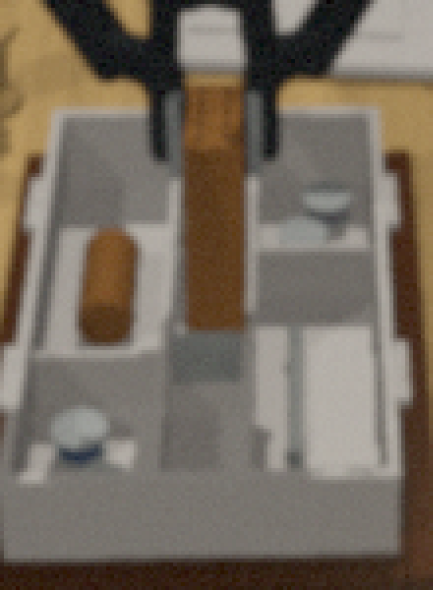

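apply_moves --pt "-0.24 -0.03 0 -0.003 1" --pt "-0.24 -0.03 0 0 1" --pt "-0.24 -0.03 -0.02 0 1" --pt "-0.24 0 -0.02 0 1"

```text
t: 8.0
ee_pos: [503.9, -147.2, 99.9]
ee_rot: [2.176, 2.258, 0.009]
contact_force: [-0.6, 12.5, 6.2]
grip_width: 20.7
```

```bash
python3 -c "
from h import *
st()"
```

```text
t 8.00 pos [ 503.893  -147.234    99.8562] grip 20.68 F [-0.6025 12.4766  6.1596] M [2.4009 0.194  0.0404]
q [-0.5098  0.4718  1.6811  0.0054  0.982  -0.5498]
tool y deg 2.1205022397072195 tilt: z axis [ 0.008   0.0007 -1.    ] xaxis [-0.037   0.9993  0.0004]
turn frac 0.0064208519975601066
```

apply_moves --pt "-0.24 -0.02 0.01 0.003 1" --pt "-0.24 -0.02 0.02 0.003 1" --pt "-0.2 -0.02 0.02 0 1"

```text
t: 8.3
ee_pos: [503.7, -158.1, 100.4]
ee_rot: [-2.194, -2.244, -0.026]
contact_force: [2.4, 11.5, 2.4]
grip_width: 20.6
```

```bash
python3 -c "
from h import *
look('k')"
```

```text
t 8.30 pos [ 503.67   -158.1384  100.4423] grip 20.63 F [ 2.4222 11.4554  2.369 ] M [ 2.4749 -0.5042  0.0845]
q [-0.5344  0.4777  1.6696  0.0204  0.9935 -0.5684]
tool y deg 1.3097421628196424 tilt: z axis [ 0.0095  0.0142 -0.9999] xaxis [-0.023   0.9996  0.014 ]
turn frac -0.00033548197650302335
lean -0.15 back v 264.6 front v 293.1 diff 28.5
lean -0.10 back v 265.3 front v 292.3 diff 27.0
lean -0.05 back v 266.0 front v 291.5 diff 25.5
lean 0.00 back v 266.7 front v 290.6 diff 23.9
lean 0.05 back v 267.5 front v 289.7 diff 22.2
lean 0.10 back v 268.3 front v 288.7 diff 20.5
lean 0.15 back v 269.1 front v 287.8 diff 18.7
```

View pics/ks.png

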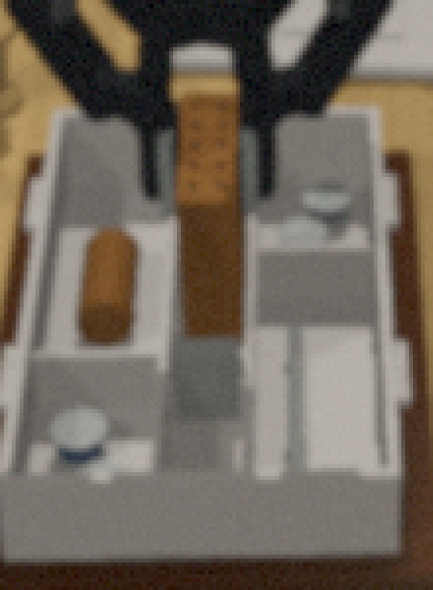

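apply_moves --pt "0.24 -0.02 0 0 1" --pt "0.24 -0.02 0 0 1" --pt "0.24 -0.02 -0.01 0 1" --pt "0.2 0 -0.01 0 1"

```text
t: 8.8
ee_pos: [503.4, -136.4, 103.2]
ee_rot: [2.192, 2.243, 0.027]
contact_force: [-1.1, -10.7, 1.4]
grip_width: 20.4
```

```bash
python3 -c "
from h import *
look('l')"
```

```text
t 8.80 pos [ 503.3738 -136.3594  103.1535] grip 20.43 F [ -1.1417 -10.7294   1.4171] M [-2.4248  0.2643 -0.0831]
q [-0.4967  0.4583  1.6925  0.0183  0.9815 -0.5297]
tool y deg 1.3111354204463936 tilt: z axis [ 0.0154  0.009  -0.9998] xaxis [-0.023   0.9997  0.0086]
turn frac -0.0003238714962800297
lean -0.15 back v 254.4 front v 281.7 diff 27.3
lean -0.10 back v 255.0 front v 280.9 diff 25.8
lean -0.05 back v 255.7 front v 280.1 diff 24.3
lean 0.00 back v 256.5 front v 279.2 diff 22.7
lean 0.05 back v 257.2 front v 278.3 diff 21.1
lean 0.10 back v 258.0 front v 277.4 diff 19.3
lean 0.15 back v 258.9 front v 276.4 diff 17.6
```

View pics/ls.png

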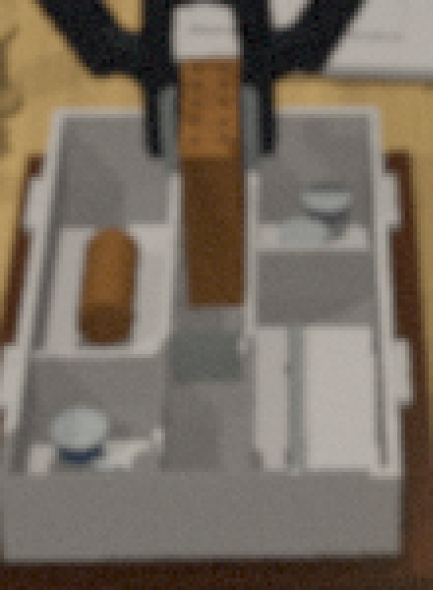

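apply_moves --pt "0.24 0 0 0 1" --pt "0.24 0 0 0 1" --pt "0.24 0 0 0 1"

```text
t: 9.2
ee_pos: [503.6, -123.7, 105.3]
ee_rot: [2.182, 2.237, 0.014]
contact_force: [-3.1, -11.4, 1.5]
grip_width: 20.9
```

```bash
python3 -c "
from h import *
look('m')"
```

```text
t 9.20 pos [ 503.5975 -123.7417  105.2555] grip 20.91 F [ -3.0876 -11.4432   1.4774] M [-2.4943  0.5735 -0.0354]
q [-0.4689  0.4468  1.7044  0.0046  0.9718 -0.4967]
tool y deg 1.4452189747366933 tilt: z axis [ 0.0183 -0.005  -0.9998] xaxis [-0.0251  0.9997 -0.0055]
turn frac 0.0007934914561391319
lean -0.15 back v 248.3 front v 274.9 diff 26.6
lean -0.10 back v 248.9 front v 274.1 diff 25.2
lean -0.05 back v 249.6 front v 273.3 diff 23.6
lean 0.00 back v 250.4 front v 272.4 diff 22.0
lean 0.05 back v 251.1 front v 271.5 diff 20.4
lean 0.10 back v 251.9 front v 270.6 diff 18.7
lean 0.15 back v 252.7 front v 269.7 diff 17.0
```

View pics/ms.png

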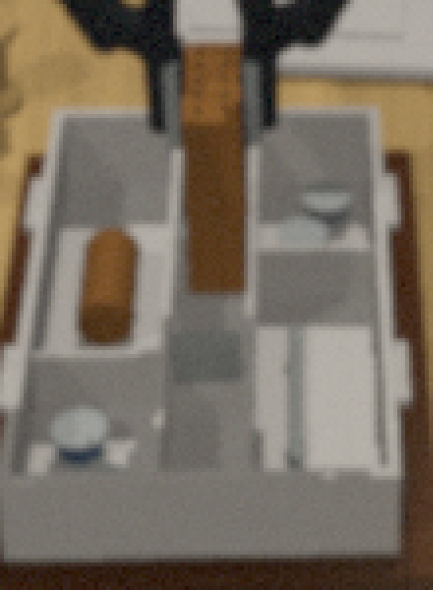

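apply_moves --pt "-0.2 -0.02 0 0 1" --pt "-0.2 -0.02 0 0 1" --pt "-0.2 0 0 0 1" --pt "-0.05 0 0 0 1"

```text
t: 9.7
ee_pos: [502.6, -139.1, 105.5]
ee_rot: [2.183, 2.239, 0.016]
contact_force: [0.8, 1.9, 3.4]
grip_width: 20.1
```

```bash
python3 -c "
from h import *
look('n')"
```

```text
t 9.70 pos [ 502.6239 -139.0846  105.4884] grip 20.10 F [0.758  1.9302 3.3736] M [0.5796 0.0224 0.0576]
q [-0.4977  0.4526  1.6944  0.0073  0.9779 -0.5273]
tool y deg 1.4625022964846681 tilt: z axis [ 0.0176 -0.0027 -0.9998] xaxis [-0.0255  0.9997 -0.0031]
turn frac 0.0009375191373721966
lean -0.15 back v 254.1 front v 281.5 diff 27.4
lean -0.10 back v 254.7 front v 280.7 diff 25.9
lean -0.05 back v 255.4 front v 279.8 diff 24.4
lean 0.00 back v 256.2 front v 279.0 diff 22.8
lean 0.05 back v 256.9 front v 278.1 diff 21.1
lean 0.10 back v 257.7 front v 277.2 diff 19.4
lean 0.15 back v 258.6 front v 276.2 diff 17.7
```

View pics/ns.png

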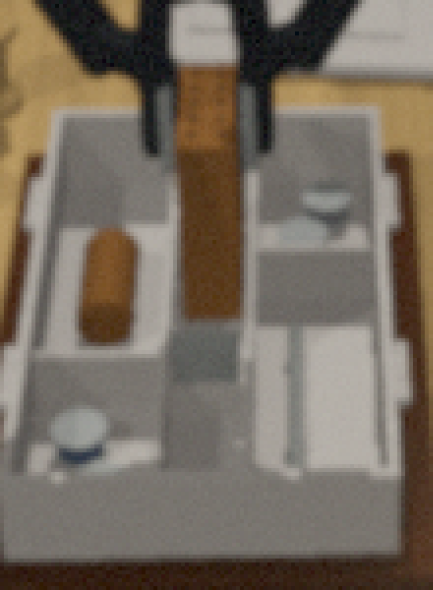

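apply_moves --pt "-0.16 0 0 0 1" --pt "-0.16 0 0 0 1" --pt "-0.16 0 0 0 1" --pt "-0.1 0 0 0 1" --squeeze 45

```text
t: 10.2
ee_pos: [502.5, -154.3, 104.6]
ee_rot: [2.182, 2.241, 0.014]
contact_force: [0.4, -0.0, -1.6]
grip_width: 20.8
```

```bash
python3 -c "
from h import *
look('o')"
```

```text
t 10.20 pos [ 502.5493 -154.2515  104.642 ] grip 20.76 F [ 0.4299 -0.0069 -1.5691] M [ 0.0104 -0.0144  0.0118]
q [-0.5234  0.4623  1.6813  0.0064  0.9826 -0.5537]
tool y deg 1.5351224815771483 tilt: z axis [ 0.016  -0.0031 -0.9999] xaxis [-0.0267  0.9996 -0.0035]
turn frac 0.0015426873464762755
lean -0.15 back v 260.4 front v 288.7 diff 28.2
lean -0.10 back v 261.1 front v 287.8 diff 26.7
lean -0.05 back v 261.8 front v 287.0 diff 25.2
lean 0.00 back v 262.5 front v 286.1 diff 23.6
lean 0.05 back v 263.3 front v 285.2 diff 21.9
lean 0.10 back v 264.1 front v 284.3 diff 20.2
lean 0.15 back v 264.9 front v 283.3 diff 18.4
```

View pics/os.png

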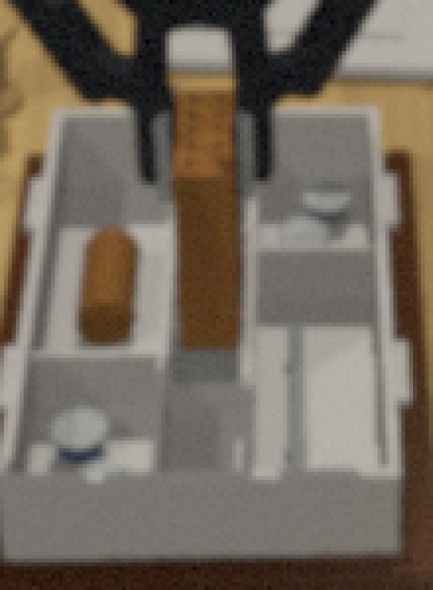

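apply_moves --pt "-0.16 0 0 0 1" --pt "-0.16 0 0 0 1" --pt "-0.16 0 0 0 1" --squeeze 30

```text
t: 10.6
ee_pos: [502.7, -165.2, 104.6]
ee_rot: [2.185, 2.243, 0.018]
contact_force: [0.6, 9.4, 4.9]
grip_width: 20.6
```

```bash
python3 -c "
from h import *
look('p')"
```

```text
t 10.60 pos [ 502.7182 -165.1721  104.6212] grip 20.62 F [0.6303 9.3975 4.8904] M [ 2.3241 -0.0617  0.0384]
q [-0.543   0.4697  1.6693  0.0102  0.9901 -0.5748]
tool y deg 1.4998293163787415 tilt: z axis [ 0.0152  0.0008 -0.9999] xaxis [-0.0262  0.9997  0.0004]
turn frac 0.0012485776364895191
lean -0.15 back v 264.8 front v 293.6 diff 28.8
lean -0.10 back v 265.5 front v 292.8 diff 27.3
lean -0.05 back v 266.2 front v 291.9 diff 25.8
lean 0.00 back v 266.9 front v 291.1 diff 24.1
lean 0.05 back v 267.7 front v 290.1 diff 22.5
lean 0.10 back v 268.5 front v 289.2 diff 20.7
lean 0.15 back v 269.3 front v 288.2 diff 18.9
```

View pics/ps.png

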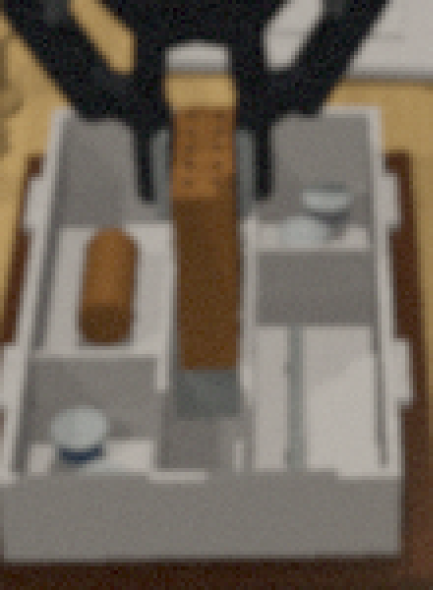

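apply_moves --pt "-0.16 0 0 0 1" --pt "-0.1 0 0 0 1" --squeeze 30

```text
t: 10.9
ee_pos: [502.8, -167.8, 104.8]
ee_rot: [2.192, 2.247, 0.027]
contact_force: [1.1, 12.1, 4.8]
grip_width: 20.6
```

```bash
python3 -c "
from h import *
look('q')"
```

```text
t 10.90 pos [ 502.8043 -167.844   104.7561] grip 20.64 F [ 1.1341 12.1019  4.7986] M [ 2.8198 -0.2632  0.0441]
q [-0.5511  0.4731  1.6633  0.0196  0.9987 -0.5864]
tool y deg 1.4125889739691928 tilt: z axis [ 0.0142  0.0106 -0.9998] xaxis [-0.0248  0.9996  0.0102]
turn frac 0.0005215747830766541
lean -0.15 back v 265.9 front v 294.9 diff 29.0
lean -0.10 back v 266.5 front v 294.0 diff 27.5
lean -0.05 back v 267.3 front v 293.2 diff 25.9
lean 0.00 back v 268.0 front v 292.3 diff 24.3
lean 0.05 back v 268.8 front v 291.4 diff 22.6
lean 0.10 back v 269.6 front v 290.4 diff 20.8
lean 0.15 back v 270.4 front v 289.5 diff 19.0
```

View pics/qs.png

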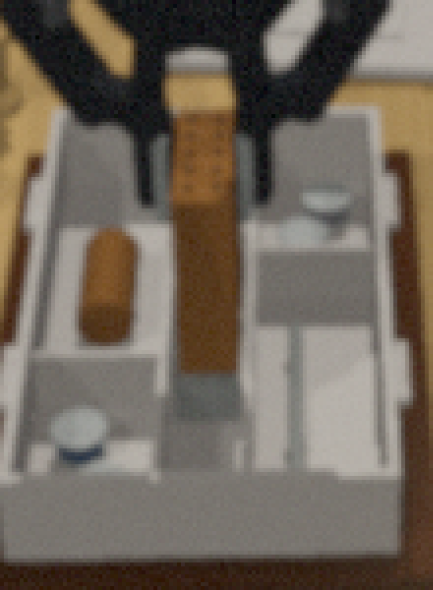

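apply_moves --pt "0.16 0 0 0 1" --pt "0.2 0 -0.04 0 1" --pt "0.2 0 -0.1 0 1" --pt "0.2 0 -0.16 0 1" --pt "0.1 0 -0.16 0 1" --pt "0 0 -0.16 0 1" --pt "0 0 -0.1 0 1" --squeeze 70

```text
t: 11.7
ee_pos: [502.1, -144.7, 124.6]
ee_rot: [2.193, 2.248, 0.029]
contact_force: [-0.4, 0.0, -0.1]
grip_width: 20.5
```

```bash
python3 -c "
from h import *
look('r')
s=monitor.read_state();R=Ro.from_rotvec(s['ee_rot']).as_matrix();print(R.T@(np.array([502,-145.8,128])-s['ee_pos'])/25)"
```

```text
t 11.70 pos [ 502.0546 -144.7276  124.6347] grip 20.49 F [-0.3833  0.0217 -0.0864] M [-0.022  -0.022  -0.0078]
q [-0.5135  0.4309  1.6686  0.0206  1.0358 -0.5488]
tool y deg 1.4149287643363222 tilt: z axis [ 0.0142  0.0123 -0.9998] xaxis [-0.0249  0.9996  0.012 ]
turn frac 0.0005410730361359602
lean -0.15 back v 245.2 front v 272.7 diff 27.5
lean -0.10 back v 245.9 front v 271.8 diff 25.9
lean -0.05 back v 246.6 front v 271.0 diff 24.4
lean 0.00 back v 247.4 front v 270.1 diff 22.7
lean 0.05 back v 248.2 front v 269.1 diff 21.0
lean 0.10 back v 249.0 front v 268.2 diff 19.2
lean 0.15 back v 249.8 front v 267.2 diff 17.4
[-0.0372 -0.0033 -0.138 ]
```

View pics/rs.png

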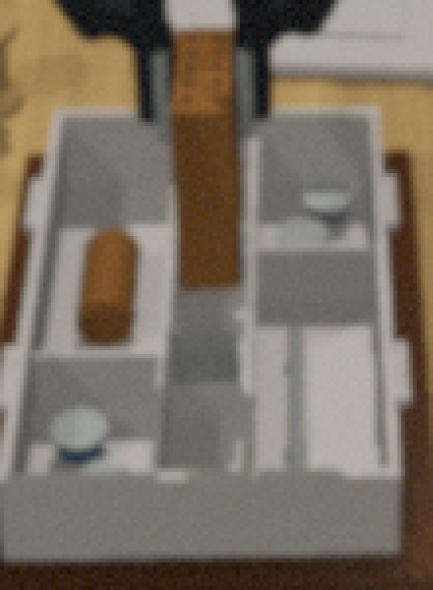

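apply_moves --pt "-0.03 0 -0.12 0 1" --pt "0 0 -0.01 0 1" --pt "0 0 0 0 1" --pt "0 0 0 0 1" --pt "0 0 0 0 1" --squeeze 70

```text
t: 12.3
ee_pos: [501.9, -146.1, 127.7]
ee_rot: [2.194, 2.247, 0.029]
contact_force: [-0.4, 0.1, -0.3]
grip_width: 20.7
```

```bash
python3 -c "
from h import *
look('s')
s=monitor.read_state();print(s['joint_vel']);p=s['ee_pos'];b=p[2]+8.7-77
print('end-face bottom z',b,'v pred upright',proj('side',[502,p[1]+.8-28,b]))
cv2.imwrite('pics/full.png',viewer.read_camera('side')[:,:,::-1])"
```

```text
t 12.30 pos [ 501.8653 -146.0641  127.674 ] grip 20.66 F [-0.3777  0.0647 -0.319 ] M [-0.0361  0.0246  0.004 ]
q [-0.516   0.4274  1.6648  0.0205  1.0437 -0.5502]
tool y deg 1.3668416612885261 tilt: z axis [ 0.0138  0.0125 -0.9998] xaxis [-0.024   0.9996  0.0122]
turn frac 0.0001403471774043652
lean -0.15 back v 243.8 front v 271.3 diff 27.5
lean -0.10 back v 244.5 front v 270.4 diff 26.0
lean -0.05 back v 245.2 front v 269.6 diff 24.4
lean 0.00 back v 246.0 front v 268.7 diff 22.7
lean 0.05 back v 246.8 front v 267.7 diff 21.0
lean 0.10 back v 247.6 front v 266.8 diff 19.2
lean 0.15 back v 248.5 front v 265.8 diff 17.4
[-0.0012  0.0009 -0.0012 -0.0021  0.0005 -0.0004]
end-face bottom z 59.40210392340586 v pred upright (np.float64(261.14527277442323), np.float64(313.3606600831353))
```

View pics/ss.png

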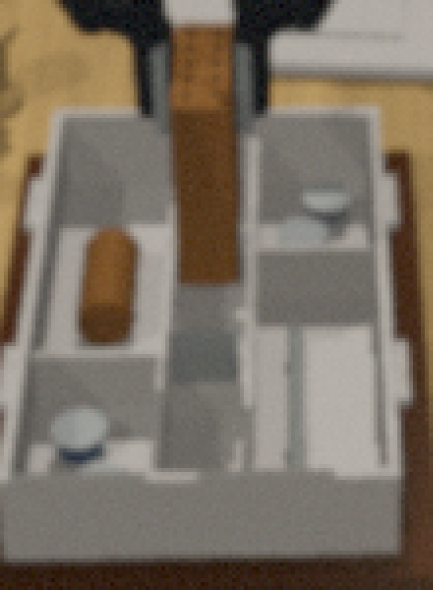

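View pics/full.png

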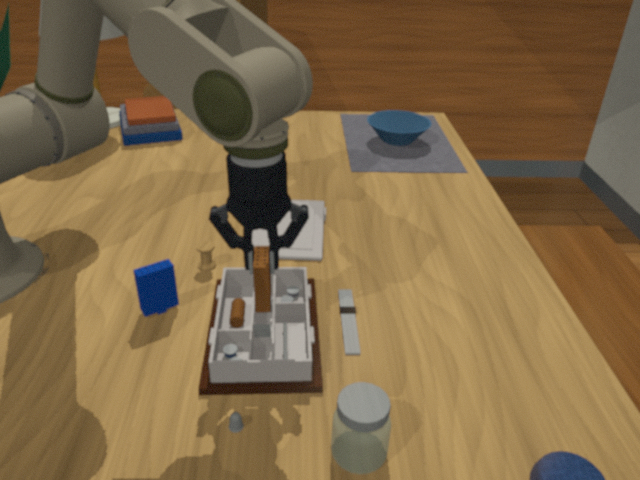

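View pics/st.png

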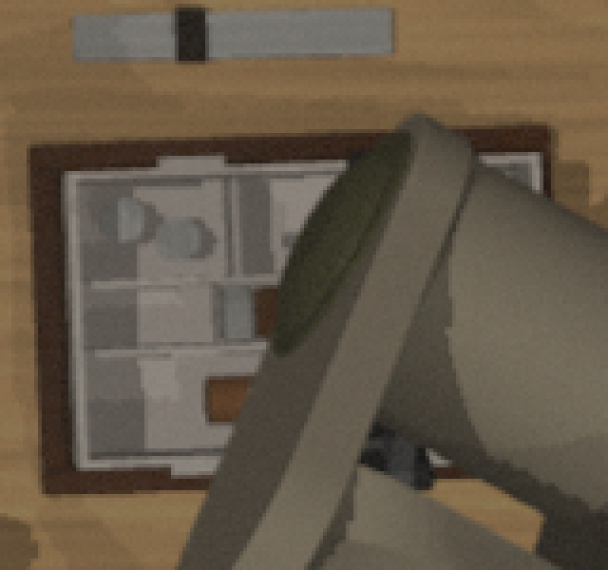

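```bash
python3 -c "
from workcell import order
print(order.finish_job())"
```

```text
the job is handed in; nothing more can be done
None
```

The needle block is free of the clips. The arm is still holding it at 70 N, upright and still over its place in the box, at about 12.3 s of the 45 s allowed. I handed the job in, and no verdict was reported.

**How it was done:** The moves cannot tilt the tool. I gripped the block by its top across its thickness and swung the top along y, so the block pivoted between the pads and the clips. I eased it up with each swing. Four clear leans (about +0.13, −0.13, +0.18 and −0.115 rad) raised it about 19 mm. It came free in the fifth swing, at about 20 to 24 mm. I then straightened it against the end of its place at a lower squeeze (45, then 30 N), re-gripped at 70 N, centred it and raised it.

**Last checks:**
- **Hold:** The outside force is about 0.5 N, and the joint speeds are practically zero.
- **Height:** The block's foot is about 10 mm above the rim.
- **Surroundings:** In the last side picture the box sits in its tray as before. The gauge, jar, thimble and spool look unmoved, though I compared these by eye only.

**What went less cleanly:**
- **Uprightness:** The two image measures of the final lean disagree slightly: the block's top edges give about 0.04 rad and its front face about 0. I take it as 0.02 to 0.03 rad toward +y. The tool itself is also tilted about 0.014 rad about y.
- **Third lean:** This one reached about 0.18 rad, more than the 0.1 rad planned.
- **Rise per swing:** Some swings rose 4 to 6 mm at the tool, more than the safe 2 to 3 mm and at or over the 5 mm limit. The box showed no visible lift.

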